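# Load the lacquer-curing station through its two-stage catch

### The job

Load the brass valve caps into the lacquer-curing station: release the catch of its sliding tray (slide the red safety tab back, then lift the yellow latch well up), draw the tray out to its end stop and set every brass cap that is on the bench on the tray, none on top of another. Then push the tray fully home under the lamp hood, lower the latch fully and slide the red tab back over it so that the tray is locked again. Leave the dark steel drums and everything else on the bench where they are.

Things in the scene. Friction and masses are not known exactly. Their poses are not given: they have to be found in the camera images.
- station: lacquer-curing station fixed to the bench: grey bed plate 260 x 450 x 16 mm with two slide bars and a white lamp hood. Origin on the bench surface, x away from the robot, y to the robot's left (tray goes home and tab locks towards +y), z up; place and small yaw vary. Hood: underside 120 mm up, from y = 100 mm on, x = -80 to 100 mm. 'Station x, y' elsewhere means this frame
- tab (a joint): red safety tab sliding along station y: 0 = locked (steel bolt over the latch's tip), 0.022 m = fully released, towards station -y; from 0.016 the bolt is clear of the latch. Friction about 2 N; stays where left. If slid to 0 with the latch up, its bolt stops the latch coming down
- tab_grip (a point): point on the tab's red upright fin to pinch from above, 17 mm below the fin's top. Fin 12 mm thick along station x, 24 mm along y, top 95 mm above the bench; at station x = -130, y = -95 mm when locked
- latch (a joint): main latch lever: 0 rad = down, tray locked; turns up to 1.25 rad about an axis along station x; lifts only with the tab released, clears the tray from about 0.5 rad; well up means 0.7 rad (40 degrees) or more. Stiff hinge (0.08 N m): stays at any angle
- latch_grip (a point): point on the latch's yellow upright fin to pinch from above, 15 mm below the fin's top. Fin 12 mm thick along station x, 24 mm along y, 40 mm tall, top 95 mm above the bench when down. When down the point is 72 mm towards -y from the hinge and 30 mm above it; it swings up and towards +y. Pinched along x, the fin can turn between vertical fingers
- latch_hinge (a point): point on the latch's hinge axis, 50 mm above the bench, at station x = -130, y = 60 mm
- carriage (a joint): tray carriage: 0 = fully home under the hood, 0.22 m = drawn out to its end stop (towards the station's -y). Friction about 2 N; locked at 0 to 6 mm while the latch is down. If it is more than about 6 mm from home the latch cannot come fully down
- tray (a point): centre of the tray's inner floor, 36 mm above the bench; axes as the station's. The flat aluminium tray is 170 mm (x) by 160 mm (y) inside with a lip 10 mm high; it is at station x = 0, y = 150 mm at home and y = -70 mm drawn out
- tray_knob (a point): point on the black upright knob of the tray to pinch from above: 24 mm across, its top 20 mm above this point; the point is 68 mm above the bench and 155 mm from the tray's centre towards the station's -y. A flat arm 32 mm below the point joins it to the tray
- cap0_mid (a point): octagonal brass valve cap, 36 mm across flats, 24 mm tall, about 90 g; the same either way up, gripped across any pair of flats. This point is its centre, half-way up; z is its axis; its corners lie at 0, 45, 90.. degrees from its x axis. Stands on the bench to the robot's right; 3 to 5 of the five caps are present
- cap1_mid (a point): octagonal brass valve cap, 36 mm across flats, 24 mm tall, about 90 g; the same either way up, gripped across any pair of flats. This point is its centre, half-way up; z is its axis; its corners lie at 0, 45, 90.. degrees from its x axis. Stands on the bench to the robot's right; 3 to 5 of the five caps are present
- cap2_mid (a point): octagonal brass valve cap, 36 mm across flats, 24 mm tall, about 90 g; the same either way up, gripped across any pair of flats. This point is its centre, half-way up; z is its axis; its corners lie at 0, 45, 90.. degrees from its x axis. Stands on the bench to the robot's right; 3 to 5 of the five caps are present
- cap3_mid (a point): octagonal brass valve cap, 36 mm across flats, 24 mm tall, about 90 g; the same either way up, gripped across any pair of flats. This point is its centre, half-way up; z is its axis; its corners lie at 0, 45, 90.. degrees from its x axis. Stands on the bench to the robot's right; 3 to 5 of the five caps are present
- cap4_mid (a point): octagonal brass valve cap, 36 mm across flats, 24 mm tall, about 90 g; the same either way up, gripped across any pair of flats. This point is its centre, half-way up; z is its axis; its corners lie at 0, 45, 90.. degrees from its x axis. Stands on the bench to the robot's right; 3 to 5 of the five caps are present
- drum0_mid (a point): dark steel barrel-shaped dent drum, 40 mm across, 45 mm tall, standing among the caps; not part of the job. This point is its centre
- drum1_mid (a point): dark steel barrel-shaped dent drum, 40 mm across, 45 mm tall, standing among the caps; not part of the job. This point is its centre
- oil: white oil bottle, 48 mm across, 120 mm tall, at the far edge of the work area; bystander, origin at its underside
- polish: amber jar, 64 mm across, 60 mm tall, at the far edge of the work area; bystander, origin at its underside
- mallet: hammer lying at the far right; bystander
- driver: screwdriver lying near the robot on the right; bystander
- spanner: spanner lying near the robot on the right; bystander
Not all that is in view belongs to the job. Leave any green look-alike of the part that bears cap3_mid alone.

How it is judged (in metres and radians):
On the way, in this order (a step that is already met when the one before it is completed fails the run):
1. the red tab is slid back (16 mm or more), the latch still down (value of joint tab above 0.016 m and value of joint latch below 0.12 rad), for 0.1 s.
2. the latch is lifted by 0.7 rad or more (value of joint latch above 0.7 rad), for 0.1 s.
3. the tray is drawn out to its end stop, within 12 mm (value of joint carriage above 0.208 m), for 0.2 s.
4. every brass cap lies on the tray, released, the tray still drawn out (x of cap0_mid in the frame of tray between -0.085 and 0.085 m and y of cap0_mid in the frame of tray between -0.08 and 0.08 m and z of cap0_mid in the frame of tray between 0 and 0.024 m and x of cap1_mid in the frame of tray between -0.085 and 0.085 m and y of cap1_mid in the frame of tray between -0.08 and 0.08 m and z of cap1_mid in the frame of tray between 0 and 0.024 m and x of cap2_mid in the frame of tray between -0.085 and 0.085 m and y of cap2_mid in the frame of tray between -0.08 and 0.08 m and z of cap2_mid in the frame of tray between 0 and 0.024 m and x of cap3_mid in the frame of tray between -0.085 and 0.085 m and y of cap3_mid in the frame of tray between -0.08 and 0.08 m and z of cap3_mid in the frame of tray between 0 and 0.024 m and x of cap4_mid in the frame of tray between -0.085 and 0.085 m and y of cap4_mid in the frame of tray between -0.08 and 0.08 m and z of cap4_mid in the frame of tray between 0 and 0.024 m and contact force between each of cap0, cap1, cap2, cap3, cap4 and the fingers below 0.1 N and value of joint carriage above 0.19 m), for 0.3 s.
5. the tray is home, within 8 mm, with the latch still up (value of joint carriage below 0.008 m and value of joint latch above 0.3 rad), for 0.2 s.
6. the latch is fully down (within 0.05 rad) (value of joint carriage below 0.008 m and value of joint latch below 0.05 rad), for 0.2 s.
7. the red tab is slid back over the latch (within 5 mm) (all of step 6 and value of joint tab below 0.005 m), for 0.2 s.
At the end, for the whole second after the job is handed in: every brass cap lies at rest on the floor of the tray, none stacked; the tray is home within 8 mm, the latch down within 0.05 rad and the red tab locked within 5 mm; drums, bottle, jar and tools not moved by more than 40 mm (all of step 7 and x of cap0_mid in the frame of tray between -0.085 and 0.085 m and y of cap0_mid in the frame of tray between -0.08 and 0.08 m and z of cap0_mid in the frame of tray between 0 and 0.024 m and x of cap1_mid in the frame of tray between -0.085 and 0.085 m and y of cap1_mid in the frame of tray between -0.08 and 0.08 m and z of cap1_mid in the frame of tray between 0 and 0.024 m and x of cap2_mid in the frame of tray between -0.085 and 0.085 m and y of cap2_mid in the frame of tray between -0.08 and 0.08 m and z of cap2_mid in the frame of tray between 0 and 0.024 m and x of cap3_mid in the frame of tray between -0.085 and 0.085 m and y of cap3_mid in the frame of tray between -0.08 and 0.08 m and z of cap3_mid in the frame of tray between 0 and 0.024 m and x of cap4_mid in the frame of tray between -0.085 and 0.085 m and y of cap4_mid in the frame of tray between -0.08 and 0.08 m and z of cap4_mid in the frame of tray between 0 and 0.024 m and velocity of joint carriage below 0.01 m/s and linear speed of each of cap0, cap1, cap2, cap3, cap4 below 0.02 m/s); the robot touches nothing.
It fails at once if a bystander (drum, bottle, jar or tool) is moved by more than 40 mm (distance of any of drum0_mid, drum1_mid, oil, polish, mallet, driver, spanner from where it was at the start of the episode above 0.04 m).
Of cap0, cap1, cap2, cap3, cap4 only 3 to 5 are there at a start; the rules pass over those that are not, and their reading is None.
At some moment in a run one of cap0, cap1, cap2, cap3, cap4 may be knocked a few centimetres aside while the robot is not near it.
Once in a run the grip may slacken for a moment while it holds something.
It also fails if it takes over 210 s, if anything falls off the work surface, if the arm or the gripper's body presses on something with over 40 N, if the wrist force passes 120 N, or if a joint passes its speed limit or range.

### The arm

A 7-joint arm with a two-finger parallel gripper is mounted at the origin on the work surface. World frame = base frame: x ahead of the robot, y to its left, z up, the work surface at z = 0. Lengths are in mm, angles in rad, forces in N, time in s.
With the tool pointing down it reaches from about 350 to 900 mm from the base axis. Payload 8.1 kg.
Tool frame: the origin (TCP) lies between the finger pads; the fingertips stand 19 mm ahead of it and the grasp point (between the pads) is the TCP; z points along the fingers, y is the direction in which the jaws open and shut (so a half turn about z gives the same grasp; the last joint's range is limited). The gripper opens to 85 mm and grips with 20 to 120 N. Pads are 22 mm wide; open, the fingers measure 114 mm over their backs; the gripper's body (76 mm by 85 mm) begins 54 mm behind the grasp point. The pads swing forward as they close: fully open they stand 13 mm farther back than shut.
Start: joints at [1.029, 0.434, 0.025, 1.573, -0.012, 1.134, -0.075], TCP at [265.513, -565.812, 250.323] pointing down, gripper open.
Joint ranges: [-2.62, 2.62], [-0.44, 2.09], [-1.27, 1.32], [0.08, 2.57], [-1.32, 4.46], [0.12, 2], [-2.74, 2.74]. Speed limits (rad/s): [2.22, 2.22, 3.01, 3.01, 3.14, 3.14, 3.14].

### API

Orientations are given as a unit quaternion [x, y, z, w].
In Python, from station import observe, snapshot, hand_in gives the robot as it stands.
- The arm moves only by the tool play_rows, never from a script. Its argument "plan" is a list of rows, each a list of 7 numbers: the shift along the tool's x, y, z in cm, then the turn, a rotation vector about the tool's x, y, z in degrees, then the closure, from 0 (fully open) to 1 (shut). In form: [[dx, dy, dz, ax, ay, az, gripper], ...]. A call has 1 to 12 rows; each row is the pose to reach, as a shift and turn from the pose measured when the call began, along the tool's axes at that moment; what a row does not reach only later rows make up. A row lasts 1/12 s, in which the tool goes at most 41.7 mm and 7.16 degrees, less where a joint would pass 70% of its speed; a pose out of reach is approached as far as the arm can. A call with a gripper value outside its range is refused whole. The fingers move at their own pace and stop on an object; the grip force is fixed at half the most. Time passes only in rows, so rows that repeat a pose let the fingers close. It gives the time, the measured TCP pose, the force and the opening at its end, in the units of the state.
- observe(): the state, without advancing time (a new reading comes with each control period).
- snapshot(name): name is "scene" or "side" or "wrist"; returns a dict with "pixels" (480x640x3 uint8, red, green, blue), "fx", "fy", "cx", "cy" (pixels), "dist" ([k1, k2, p1, p2, k3] as OpenCV has them; the pictures are not rectified), "origin" and "attitude" of the camera in the world; the wrist camera has in their place "mount" (4x4, takes a point from camera to tool coordinates, whose origin is the TCP and whose axes are the flange's). Camera axes: x right, y down, z forward; pixel columns grow to the right and rows downward; lengths in mm; the calibration is good to about 2 mm. A picture is of the moment at which its call begins: read the wrist's pose just before it. There is no depth.
- hand_in(): hands the job in, once; it reports no verdict.
The state is a dict: "t": time; "joint_positions": joint angles; "qvel": joint speeds; "joint_torque": joint torques, N m; "tcp_pos": TCP position; "ee_rot": TCP orientation; "ft_force": force on the tool from outside, world axes, zero at the start; "wrist_torque": the same for the moment, N m; "finger_gap": finger opening in mm.
Only numpy, scipy, OpenCV 4.12 (cv2) and the standard library are available. Lean on these libraries where they do the work, as an engineer would, in place of code of your own. Each camera call takes 0.05 s, during which the arm holds its last target. There are 200 camera calls.

## Working session

There is one attempt and no reset: what is moved stays moved. The work goes in short steps, Python scripts to look and compute and a tool call to move; the robot and the scene stay as the last step left them, time stands still between calls to the robot, and variables do not carry over. Pictures are saved under pics/ and viewed, about 12 in all and at most 16, crops included, and the job is handed in when it is done.

Besides the shell and the picture viewer there is one more tool, called as name(argument=value, ...) on one line, values as JSON. play_rows: Moves the arm, as the interface text tells. Its arguments: {"type":"object","properties":{"plan":{"type":"array","items":{"type":"array","items":{"type":"number"}}}},"required":["plan"]}

```bash
mkdir -p pics
cat > h.py <<'E'
import numpy as np, cv2
from scipy.spatial.transform import Rotation as R
from station import observe, snapshot, hand_in
def cam(s, st=None):
    K=np.array([[s['fx'],0,s['cx']],[0,s['fy'],s['cy']],[0,0,1.]])
    d=np.array(s['dist'],float)
    if 'mount' in s:
        T=np.eye(4); T[:3,:3]=R.from_quat(st['ee_rot']).as_matrix(); T[:3,3]=st['tcp_pos']
        T=T@np.array(s['mount']); return K,d,T[:3,:3],T[:3,3]
    a=np.array(s['attitude'],float)
    A=a if a.shape==(3,3) else R.from_quat(a).as_matrix()
    return K,d,A,np.array(s['origin'],float)
def p2w(c,uv,z):
    K,d,A,o=c
    n=cv2.undistortPoints(np.array(uv,float).reshape(-1,1,2),K,d).reshape(-1,2)
    r=np.c_[n,np.ones(len(n))]@A.T
    return o+r*((z-o[2])/r[:,2])[:,None]
def w2p(c,P):
    K,d,A,o=c
    P=(np.array(P,float).reshape(-1,3)-o)@A
    return cv2.projectPoints(P,np.zeros(3),np.zeros(3),K,d)[0].reshape(-1,2)
def shot(name,fn=None):
    st=observe(); s=snapshot(name)
    im=cv2.cvtColor(np.array(s['pixels']),cv2.COLOR_RGB2BGR)
    if fn: cv2.imwrite('pics/'+fn,im)
    return im,cam(s,st)
E
python3 - <<'E'
from h import *
for k,v in observe().items(): print(k,v)
for n in ('scene','side','wrist'):
    s=snapshot(n); print(n,{k:v for k,v in s.items() if k!='pixels'})
    cv2.imwrite(f'pics/{n}0.png',cv2.cvtColor(np.array(s['pixels']),cv2.COLOR_RGB2BGR))
E
```

```text
t 0.0
joint_positions [ 1.02941768  0.43524326  0.0249677   1.57411443 -0.0115782   1.13397522
 -0.07512285]
qvel [-0.00100027 -0.00174996 -0.00153106  0.00013855 -0.00197255  0.00074442
  0.00058083]
joint_torque [-5.23222570e-04 -6.70474935e+01  1.02464821e+00 -3.16212988e+01
  1.54073717e-02  1.26060471e-02  2.04250074e-05]
tcp_pos [ 265.26595742 -565.38733088  249.50658274]
ee_rot [ 9.76038800e-01  2.17595095e-01 -2.52102102e-04 -7.56967058e-04]
ft_force [0.25586582 0.27269263 0.48925885]
wrist_torque [ 0.04718658 -0.00150168  0.00703852]
finger_gap 85.70468328369999
scene {'fx': 459.04818264196535, 'fy': 459.04818264196535, 'cx': 316.633819774462, 'cy': 236.1289887814002, 'dist': array([0.02876913, 0.        , 0.        , 0.        , 0.        ]), 'origin': array([ 861.39477763, -594.42613239,  740.98236128]), 'attitude': array([ 0.88919663,  0.27154739, -0.09876813, -0.35473401])}
side {'fx': 510.14470253568, 'fy': 510.14470253568, 'cx': 321.7336281716733, 'cy': 246.6602185308393, 'dist': array([0.02713535, 0.        , 0.        , 0.        , 0.        ]), 'origin': array([413.27529017, 853.49615082, 711.23661375]), 'attitude': array([-0.06044615,  0.87850842, -0.4731454 ,  0.0265077 ])}
wrist {'fx': 336.0642412716874, 'fy': 336.0642412716874, 'cx': 319.3011542377746, 'cy': 236.13894123757973, 'dist': array([0.0014828, 0.       , 0.       , 0.       , 0.       ]), 'mount': array([[-2.94212001e-04, -9.56702923e-01, -2.91066025e-01,
         7.34081252e+01],
       [ 9.99999926e-01, -2.09784840e-04, -3.21268034e-04,
        -1.16974396e+00],
       [ 2.46296827e-04, -2.91066098e-01,  9.56702914e-01,
        -1.24163672e+02],
       [ 0.00000000e+00,  0.00000000e+00,  0.00000000e+00,
         1.00000000e+00]])}
```

View pics/scene0.png

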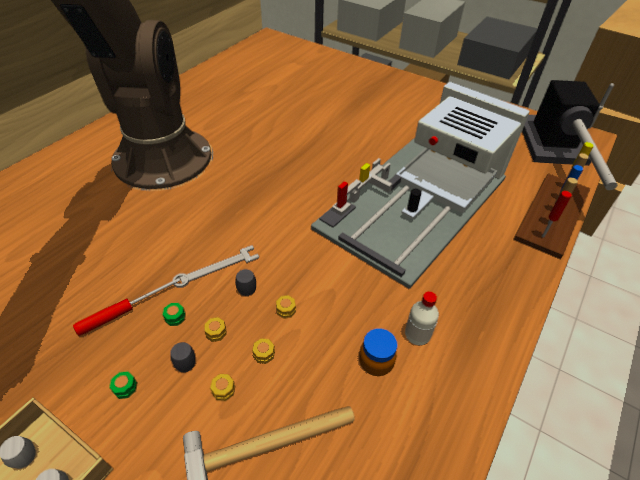

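View pics/side0.png

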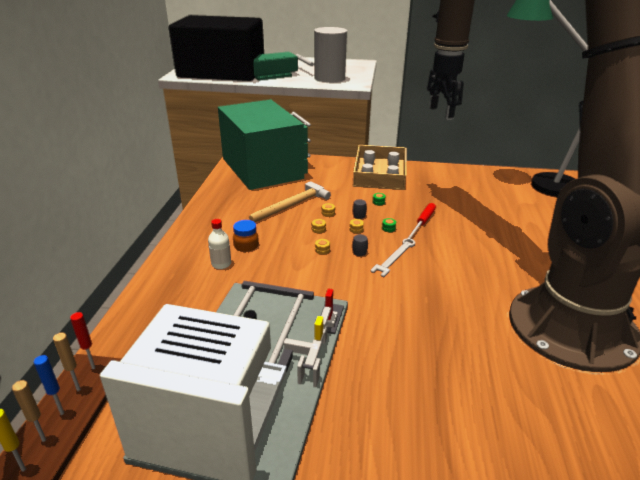

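The scene view shows four brass caps at about (286,306), (215,328), (263,349) and (222,386). There are green look-alikes at (174,314) and (123,385), and drums at (246,282) and (183,356). The red fin is at (343,195), the yellow fin at (365,173) and the knob at (414,200).

```bash
cat >> h.py <<'E'
def blob(im,lo,hi,roi=None,amin=15):
    hsv=cv2.cvtColor(im,cv2.COLOR_BGR2HSV); m=cv2.inRange(hsv,np.array(lo),np.array(hi))
    if roi:
        q=np.zeros_like(m); x0,y0,x1,y1=roi; q[y0:y1,x0:x1]=m[y0:y1,x0:x1]; m=q
    n,l,s,c=cv2.connectedComponentsWithStats(m)
    return [(np.round(c[i],1),s[i]) for i in range(1,n) if s[i][4]>=amin]
def tri(c1,u1,c2,u2):
    def ray(c,u):
        a=p2w(c,[u],0)[0]; o=c[3]; return o,(a-o)/np.linalg.norm(a-o)
    (o1,d1),(o2,d2)=ray(c1,u1),ray(c2,u2)
    t=np.linalg.lstsq(np.c_[d1,-d2],o2-o1,rcond=None)[0]
    a,b=o1+t[0]*d1,o2+t[1]*d2
    return (a+b)/2,np.linalg.norm(a-b)
E
python3 - <<'E'
from h import *
I={}
for n in ('scene','side'):
    im,c=shot(n); I[n]=c
    roi=dict(scene=(320,140,400,230),side=(310,280,345,350))[n]
    print(n,'red',blob(im,(0,160,80),(6,255,255),roi),'yel',blob(im,(22,160,100),(34,255,255),roi))
    roi=dict(scene=(60,200,330,420),side=(300,150,410,280))[n]
    for b in blob(im,(20,120,60),(34,255,255),roi): print('brass',b[0],b[1],p2w(c,[b[0]],14)[0].round(0))
    cr=dict(scene=im[130:290,300:520],side=im[270:420,200:400])[n]
    cv2.imwrite(f'pics/{n}c.png',cv2.resize(cr,None,fx=3.4,fy=3.4,interpolation=cv2.INTER_CUBIC))
print('corners',p2w(I['scene'],[(313,226),(408,283)],16))
E
```

```text
scene red [(array([343. , 184.9]), array([338, 182,  10,   7,  43], dtype=int32))] yel [(array([365.3, 166.3]), array([361, 163,   9,   7,  46], dtype=int32))]
brass [285.4 306.2] [276 295  19  22 234] [ 546. -204.   14.]
brass [214.6 329.2] [205 317  21  24 275] [ 470. -316.   14.]
brass [263.1 350.6] [253 339  21  24 302] [ 569. -301.   14.]
brass [222.3 387.2] [210 374  24  26 356] [ 555. -391.   14.]
side red [(array([328.7, 296.8]), array([325, 289,   8,  18, 102], dtype=int32))] yel [(array([318.1, 327.3]), array([315, 316,   8,  24, 150], dtype=int32))]
brass [380.8 167.7] [375 160  13  14  97] [ 416. -684.   14.]
brass [400.7 167.8] [399 161   4  14  37] [ 352. -693.   14.]
brass [360.2 166. ] [358 162   5  10  18] [ 483. -687.   14.]
brass [328.1 206.5] [322 203  13   7  42] [ 554. -401.   14.]
brass [318.3 222.4] [312 219  13   7  49] [ 569. -310.   14.]
brass [356.2 222.2] [350 219  13   7  51] [ 469. -326.   14.]
brass [322.  242.8] [315 239  15   8  60] [ 546. -212.   14.]
corners [[471.39933442   0.81153675  16.        ]
 [714.93615765 -23.85019172  16.        ]]
```

View pics/scenec.png

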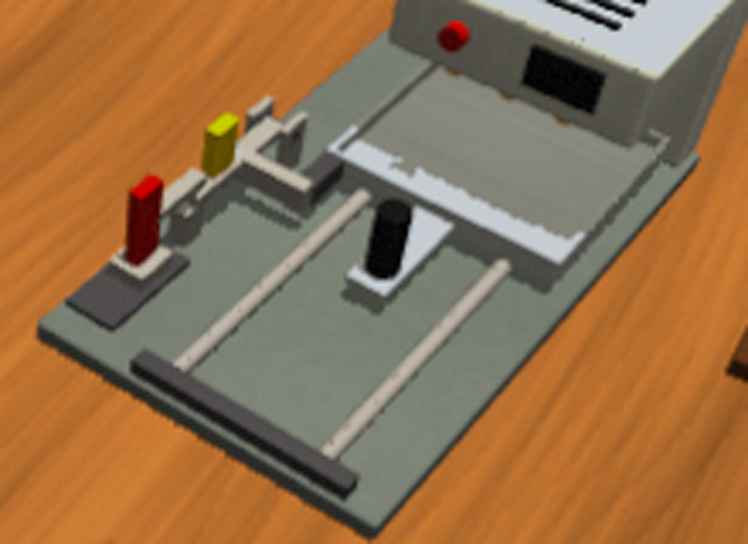

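The crop shows the fin tops, the knob top at full-image (416,191) and the front bed corners at (312,226.5) and (409,285). I'll fit the station pose from these.

Run:
```python
from h import *
from scipy.optimize import least_squares
_,c=shot('scene'); _,c2=shot('side')
# station pts, px
P=[((-130,-95,95),(343,184.9)),((-130,-12,95),(365.3,166.3)),((0,-5,88),(416.2,191.2))]
for p,u in P: print(p,p2w(c,[u],p[2])[0].round(1))
print(p2w(c,[(311.8,226.5),(408.8,285)],16).round(1))
def tf(v,p): 
    cs,sn=np.cos(v[2]),np.sin(v[2]); p=np.array(p,float)
    return np.array([v[0]+cs*p[0]-sn*p[1],v[1]+sn*p[0]+cs*p[1],p[2]])
f=lambda v:np.concatenate([w2p(c,tf(v,p))[0]-u for p,u in P])
r=least_squares(f,[600,150,0]); print(r.x,r.fun.round(1))
v=r.x
for n,p in dict(tab=(-130,-95,78),latch=(-130,-12,80),hinge=(-130,60,50),knob=(0,-5,68),trayout=(0,-70,36),c1=(-130,-225,16),c2=(130,-225,16)).items(): print(n,tf(v,p).round(1),w2p(c,tf(v,p)).round(0),w2p(c2,tf(v,p)).round(0))
st=observe();print(R.from_quat(st['ee_rot']).as_matrix().round(3))
```

```text
(-130, -95, 95) [498.   75.8  95. ]
(-130, -12, 95) [505.9 159.5  95. ]
(0, -5, 88) [635.  155.2  88. ]
[[470.1  -2.   16. ]
 [718.4 -27.5  16. ]]
[ 6.35853198e+02  1.59750737e+02 -8.79523153e-02] [ 0.2 -0.2 -0.3 -0.   0.1  0.2]
tab [498.   76.5  78. ] [[343. 191.]] [[327. 297.]]
latch [505.3 159.2  80. ] [[364. 172.]] [[318. 324.]]
hinge [511.6 230.9  50. ] [[380. 167.]] [[309. 364.]]
knob [635.4 154.8  68. ] [[415. 198.]] [[249. 320.]]
trayout [629.7  90.   36. ] [[397. 225.]] [[261. 311.]]
c1 [486.6 -53.   16. ] [[305. 244.]] [[339. 283.]]
c2 [745.6 -75.8  16. ] [[411. 308.]] [[229. 267.]]
[[ 0.905  0.425 -0.   ]
 [ 0.425 -0.905  0.   ]
 [-0.    -0.    -1.   ]]
```

```bash
cat >> h.py <<'E'
S=[635.85,159.75,-0.08795]
def stn(x,y,z):
    cs,sn=np.cos(S[2]),np.sin(S[2]); return np.array([S[0]+cs*x-sn*y,S[1]+sn*x+cs*y,z])
def go(P,yaw=None,half=True):
    """world target P (mm), yaw = world angle (deg) of tool y; prints tool shift (cm) and turn (deg) from here"""
    st=observe(); A=R.from_quat(st['ee_rot']).as_matrix(); d=A.T@(np.array(P)-st['tcp_pos'])/10
    if yaw is None: B=A
    else:
        a=np.degrees(np.arctan2(A[1,1],A[0,1]))
        if half: yaw=a+(yaw-a+90)%180-90
        y=np.array([np.cos(np.radians(yaw)),np.sin(np.radians(yaw)),0]); z=np.array([0,0,-1.]); B=np.c_[np.cross(y,z),y,z]
    w=np.degrees(R.from_matrix(A.T@B).as_rotvec())
    print('at',np.round(st['tcp_pos'],1),'F',np.round(st['ft_force'],1),'gap',round(st['finger_gap'],1),'t',round(st['t'],2),'-> row',d.round(2),w.round(1))
SY=np.degrees(S[2])
E
python3 -c "
from h import *
go(stn(-130,-95,180),SY)"
```

```text
at [ 265.5 -565.7  250.1] F [ 0.8 -0.3  0. ] gap 85.4 t 0.35 -> row [ 48.34 -48.26   7.03] [ -0.   -0.  -59.8]
```

play_rows(plan=[[48.3,-48.3,3,0,0,-59.8,0],[48.3,-48.3,3,0,0,-59.8,0],[48.3,-48.3,3,0,0,-59.8,0],[48.3,-48.3,3,0,0,-59.8,0],[48.3,-48.3,3,0,0,-59.8,0],[48.3,-48.3,3,0,0,-59.8,0],[48.3,-48.3,3,0,0,-59.8,0],[48.3,-48.3,3,0,0,-59.8,0],[48.3,-48.3,3,0,0,-59.8,0],[48.3,-48.3,3,0,0,-59.8,0],[48.3,-48.3,3,0,0,-59.8,0],[48.3,-48.3,3,0,0,-59.8,0]])

```text
t: 1.35
tcp_pos: [435.5, -94.2, 228.6]
ee_rot: [0.738, 0.675, 0.0, 0.0]
ft_force: [1.0, -0.1, 0.2]
finger_gap: 85.4
```

```bash
python3 -c "
from h import *
go(stn(-130,-95,180),SY); print(observe()['joint_positions'])"
```

```text
at [435.5 -94.2 228.6] F [ 1.  -0.1  0.2] gap 85.4 t 1.35 -> row [17.56  4.71  4.86] [ 0.   0.  -0.1]
[ 0.48151409  0.20316534 -0.44948211  1.98948087  0.10660003  0.97064752
 -0.10913333]
```

play_rows(plan=[[17.6,4.7,4.9,0,0,0,0.3],[17.6,4.7,4.9,0,0,0,0.3],[17.6,4.7,4.9,0,0,0,0.3],[17.6,4.7,4.9,0,0,0,0.3],[17.6,4.7,4.9,0,0,0,0.3],[17.6,4.7,4.9,0,0,0,0.3],[17.6,4.7,4.9,0,0,0,0.3]])

```text
t: 1.93
tcp_pos: [497.8, 78.3, 179.2]
ee_rot: [0.737, 0.676, -0.0, -0.0]
ft_force: [-0.7, -1.8, 0.4]
finger_gap: 59.7
```

Run:
```python
from h import *
go(stn(-130,-95,78),SY)
im,c=shot('wrist')
for n,p in dict(tab=(-130,-95,95),latch=(-130,-12,95),knob=(0,-5,88)).items():
    u=w2p(c,stn(*p))[0]; print(n,u.round()); cv2.drawMarker(im,tuple(int(k) for k in u),(255,0,255),0,12,1)
cv2.imwrite('pics/w1.png',im)
print(blob(im,(0,160,80),(6,255,255)),blob(im,(22,160,100),(34,255,255)))
```

```text
at [497.8  78.3 179.2] F [-0.7 -1.8  0.4] gap 59.7 t 1.93 -> row [-0.18  0.04 10.12] [-0.  -0.   0.1]
tab [322. 255.]
latch [322. 123.]
knob [539. 111.]
[(array([314.8, 248.2]), array([307, 232,  17,  34, 551], dtype=int32))] []
```

View pics/w1.png

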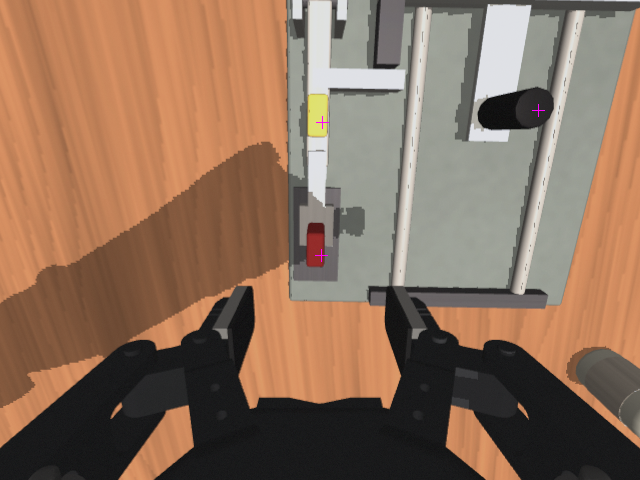

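The wrist view shows the red fin top at (315.5,249), predicted (322,255). The yellow fin is at (317.5,116), predicted (322,123), and the knob top at (535,107), predicted (539,111). The station is therefore about 3 mm further to -x and +y than the fit, and I'll shift it by most of that.

```bash
sed -i 's/^S=.*/S=[633.6,162.2,-0.08795]/' h.py; python3 -c "
from h import *
go(stn(-130,-95,78),SY)"
```

```text
at [497.7  76.7 179.5] F [-0.1 -1.  -1.9] gap 60.0 t 1.98 -> row [ 0.22 -0.21 10.15] [-0.  0. -0.]
```

play_rows(plan=[[0.2,-0.2,4,0,0,0,0.4],[0.2,-0.2,8,0,0,0,0.4],[0.2,-0.2,10,0,0,0,0.4],[0.2,-0.2,10,0,0,0,0.4],[0.2,-0.2,10,0,0,0,0.7],[0.2,-0.2,10,0,0,0,1],[0.2,-0.2,10,0,0,0,1],[0.2,-0.2,10,0,0,0,1],[0.2,-0.2,10,0,0,0,1],[0.2,-0.2,10,0,0,0,1],[0.2,-0.2,10,0,0,0,1]])

```text
t: 2.9
tcp_pos: [495.4, 78.8, 81.4]
ee_rot: [0.738, 0.675, -0.0, 0.001]
ft_force: [-7.5, -0.8, 11.3]
finger_gap: 11.2
```

play_rows(plan=[[-0.6,0,0,0,0,0,1],[-1.2,0,0,0,0,0,1],[-1.8,0,0,0,0,0,1],[-2.4,0,0,0,0,0,1],[-2.5,0,0,0,0,0,1],[-2.5,0,0,0,0,0,1],[-2.5,0,0,0,0,0,1]])

```text
t: 3.48
tcp_pos: [492.8, 56.5, 81.7]
ee_rot: [0.737, 0.676, 0.001, -0.001]
ft_force: [-1.3, 12.5, -13.6]
finger_gap: 11.0
```

play_rows(plan=[[0,0,0,0,0,0,0.6],[0,0,0,0,0,0,0.45],[0,0,0,0,0,0,0.4],[0,0,-2,0,0,0,0.4],[0,0,-5,0,0,0,0.4],[0,0,-7,0,0,0,0.4],[0,0,-7,0,0,0,0.4]])

```text
t: 4.07
tcp_pos: [495.5, 56.4, 156.1]
ee_rot: [0.738, 0.675, 0.004, 0.002]
ft_force: [0.0, -0.1, 0.7]
finger_gap: 51.3
```

Run:
```python
from h import *
go(stn(-130,-12,80),SY)
im,c=shot('wrist','w2.png')
print(blob(im,(22,120,100),(34,255,255)),w2p(c,[stn(-130,-12,95),stn(-130,-117,95)]),blob(im,(0,160,80),(6,255,255)))
```

```text
at [495.5  56.4 156.1] F [ 0.  -0.1  0.7] gap 51.3 t 4.07 -> row [10.52 -0.23  7.64] [ 0.4 -0.2 -0. ]
[(array([315.9,  66.4]), array([ 305,   41,   23,   52, 1165], dtype=int32))] [[317.33076506  70.48467095]
 [317.69166132 265.6149493 ]] [(array([313.4, 260.8]), array([304, 241,  20,  39, 690], dtype=int32))]
```

play_rows(plan=[[4,-0.3,0,0.4,-0.2,0,0.4],[8,-0.3,0,0.4,-0.2,0,0.4],[10.6,-0.3,0,0.4,-0.2,0,0.4],[10.6,-0.3,3,0.4,-0.2,0,0.4],[10.6,-0.3,6,0.4,-0.2,0,0.4],[10.6,-0.3,7.6,0.4,-0.2,0,0.4],[10.6,-0.3,7.6,0.4,-0.2,0,0.7],[10.6,-0.3,7.6,0.4,-0.2,0,1],[10.6,-0.3,7.6,0.4,-0.2,0,1],[10.6,-0.3,7.6,0.4,-0.2,0,1],[10.6,-0.3,7.6,0.4,-0.2,0,1],[10.6,-0.3,7.6,0.4,-0.2,0,1]])

```text
t: 5.12
tcp_pos: [503.6, 162.1, 79.9]
ee_rot: [0.738, 0.675, 0.001, 0.001]
ft_force: [5.7, 0.9, -6.7]
finger_gap: 11.4
```

Run:
```python
from h import *
go(stn(-130,-12,80),SY)
for th in np.arange(0.15,1.2,.15):
    a=np.pi-np.arctan2(30,72)-th; print(th.round(2),(np.array([72+78*np.cos(a),78*np.sin(a)-30])/10).round(2))
```

```text
at [503.6 162.1  79.9] F [ 5.7  0.9 -6.7] gap 11.4 t 5.12 -> row [-0.05 -0.05 -0.01] [ 0.1 -0.1 -0.1]
0.15 [0.53 1.04]
0.3 [1.21 1.99]
0.45 [2.02 2.83]
0.6 [2.95 3.54]
0.75 [3.98 4.1 ]
0.9 [5.07 4.5 ]
1.05 [6.22 4.74]
1.2 [7.39 4.8 ]
```

play_rows(plan=[[0.5,0,-1,0,0,0,1],[1.2,0,-2,0,0,0,1],[2,0,-2.8,0,0,0,1],[3,0,-3.5,0,0,0,1],[4,0,-4.1,0,0,0,1],[5.1,0,-4.5,0,0,0,1],[6.2,0,-4.7,0,0,0,1],[6.2,0,-4.7,0,0,0,1],[6.2,0,-4.7,0,0,0,1]])

```text
t: 5.87
tcp_pos: [510.1, 224.1, 129.3]
ee_rot: [0.738, 0.674, 0.002, 0.002]
ft_force: [0.9, -4.0, 4.6]
finger_gap: 11.4
```

play_rows(plan=[[0,0,0,0,0,0,0.6],[0,0,0,0,0,0,0.4],[0,0,0,0,0,0,0.3],[0,0,-3,0,0,0,0.3],[0,0,-6,0,0,0,0.3],[0,0,-8,0,0,0,0.3],[-4,4,-8,0,0,0,0.3],[-7,8,-8,0,0,0,0.3],[-7,12,-8,0,0,0,0.3],[-7,13,-8,0,0,0,0.3],[-7,13,-8,0,0,0,0.3]])

```text
t: 6.78
tcp_pos: [637.8, 138.5, 209.6]
ee_rot: [0.741, 0.672, 0.003, 0.003]
ft_force: [-1.4, -0.9, -0.8]
finger_gap: 59.7
```

Run:
```python
from h import *
go(stn(0,-5,68),SY)
im,c=shot('wrist'); im2,_=shot('side')
for p in [(0,-5,88),(-130,-117,95)]:
    u=w2p(c,stn(*p))[0]; print(u); cv2.drawMarker(im,tuple(int(k) for k in u),(255,0,255),0,12,1)
cv2.imwrite('pics/w3.png',np.hstack([cv2.resize(im,(480,360)),cv2.resize(im2[220:460,180:400],(320,360))]))
```

```text
at [637.8 138.5 209.6] F [-1.4 -0.9 -0.8] gap 59.7 t 6.78 -> row [ 1.82 -0.76 14.15] [ 0.5 -0.  -0.5]
[311.08231676 213.04838516]
[155.22293855 349.54674717]
```

View pics/w3.png

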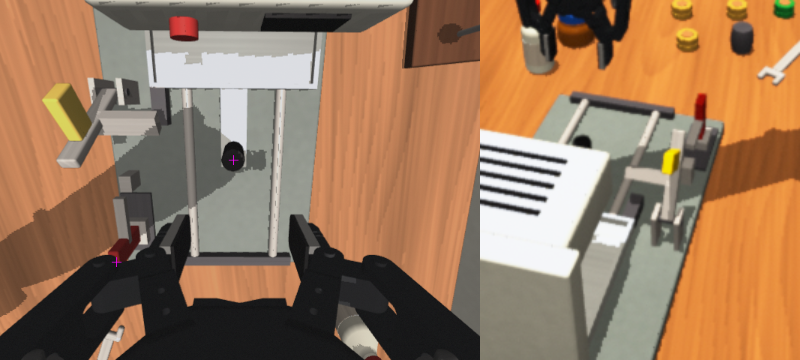

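The latch is up, the tab is back, and the predicted knob marker sits on the knob top. I'll grip the knob and pull.

play_rows(plan=[[1,-0.8,3,0.5,0,-0.5,0.3],[1.8,-0.8,6,0.5,0,-0.5,0.3],[1.8,-0.8,9,0.5,0,-0.5,0.3],[1.8,-0.8,12,0.5,0,-0.5,0.35],[1.8,-0.8,14,0.5,0,-0.5,0.4],[1.8,-0.8,14,0.5,0,-0.5,0.4],[1.8,-0.8,14,0.5,0,-0.5,0.7],[1.8,-0.8,14,0.5,0,-0.5,1],[1.8,-0.8,14,0.5,0,-0.5,1],[1.8,-0.8,14,0.5,0,-0.5,1],[1.8,-0.8,14,0.5,0,-0.5,1]])

```text
t: 7.8
tcp_pos: [633.9, 160.8, 72.2]
ee_rot: [0.736, 0.676, 0.004, 0.001]
ft_force: [22.2, 0.9, -18.1]
finger_gap: 22.6
```

```bash
python3 -c "
from h import *
go(stn(0,-225,70),SY)"
```

```text
at [633.9 160.8  72.2] F [ 22.2   0.9 -18.1] gap 22.6 t 7.8 -> row [-22.36  -0.11   0.11] [ 0.4 -0.3  0.2]
```

play_rows(plan=[[-2,0.1,0,0.2,-0.2,0,1],[-4.5,0.1,0,0.2,-0.2,0,1],[-7,0.1,0,0.2,-0.2,0,1],[-9.5,0.1,0,0.2,-0.2,0,1],[-12,0.1,0,0.2,-0.2,0,1],[-14.5,0.1,0,0.2,-0.2,0,1],[-17,0.1,0,0.2,-0.2,0,1],[-19.5,0.1,0,0.2,-0.2,0,1],[-21.5,0.1,0,0.2,-0.2,0,1],[-22.2,0.1,0,0.2,-0.2,0,1],[-22.3,0.1,0,0.2,-0.2,0,1],[-22.3,0.1,0,0.2,-0.2,0,1]])

```text
t: 8.8
tcp_pos: [611.6, -57.6, 72.0]
ee_rot: [0.736, 0.678, 0.001, -0.003]
ft_force: [-15.4, 9.3, 0.9]
finger_gap: 22.3
```

```bash
python3 -c "
from h import *
go(stn(0,-225,70),SY)"
```

```text
at [611.6 -57.6  72. ] F [-15.4   9.3   0.9] gap 22.3 t 8.8 -> row [-0.42  0.26  0.2 ] [-0.2 -0.3  0.3]
```

play_rows(plan=[[0,0,0,0,0,0,0.6],[0,0,0,0,0,0,0.3],[0,0,0,0,0,0,0.3],[0,0,-4,0,0,0,0],[0,0,-8,0,0,0,0],[0,0,-12,0,0,0,0],[-4,0,-15,0,0,0,0],[-8,-4,-18,0,0,0,0],[-12,-7,-20,0,0,0,0],[-16,-9,-21,0,0,0,0],[-18,-9,-21,0,0,0,0],[-18,-9,-21,0,0,0,0]])

```text
t: 9.8
tcp_pos: [505.8, -236.3, 284.4]
ee_rot: [0.737, 0.675, 0.0, 0.0]
ft_force: [-0.3, -0.6, -0.1]
finger_gap: 85.3
```

Run:
```python
from h import *
go([530,-250,280],SY)
im,c=shot('wrist','w4.png')
for b in blob(im,(20,120,60),(34,255,255)): print('brass',b[0],b[1],p2w(c,[b[0]],18)[0].round(0))
ims,cs=shot('scene','s4.png')
print('oil/jar/drums',p2w(cs,[(420,340),(378,366),(246,290),(183,365),(174,318),(123,388)],[0][0]).round(0))
for b in blob(ims,(20,120,60),(34,255,255),(60,200,330,420)): print('brass',b[0],p2w(cs,[b[0]],14)[0].round(0))
```

```text
at [ 505.8 -236.3  284.4] F [-0.3 -0.6 -0.1] gap 85.3 t 9.8 -> row [-1.15  2.53  0.44] [0. 0. 0.]
brass [342.1 163.5] [336 152  22  32  50] [ 534. -196.   18.]
brass [358.5 180.3] [351 174  16  10  17] [ 552. -217.   18.]
brass [375.  246.9] [360 233  31  29 444] [ 567. -300.   18.]
brass [294.5 265.2] [281 252  28  27 399] [ 466. -315.   18.]
brass [366.7 314.1] [353 303  28  24 333] [ 553. -391.   18.]
oil/jar/drums [[ 787. -118.    0.]
 [ 748. -207.    0.]
 [ 452. -209.    0.]
 [ 465. -395.    0.]
 [ 383. -335.    0.]
 [ 413. -480.    0.]]
brass [285.5 306.3] [ 546. -204.   14.]
brass [214.7 329. ] [ 469. -316.   14.]
brass [263.2 350.6] [ 569. -301.   14.]
brass [222.3 387.1] [ 555. -391.   14.]
```

View pics/w4.png

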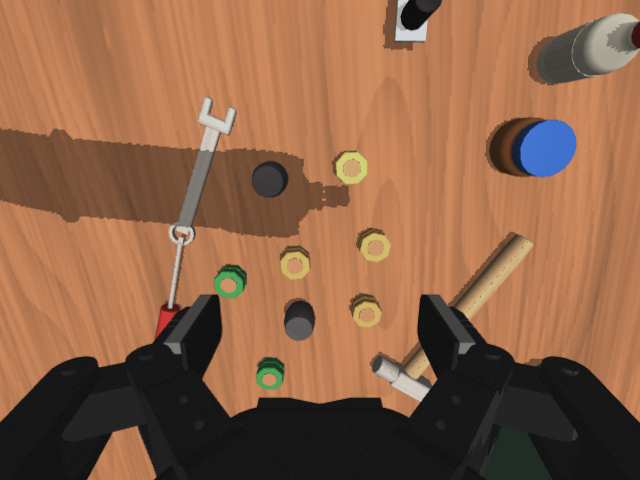

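The wrist view confirms four caps, at (352,168), (375,247), (294,265) and (367,314). There are two drums, two green look-alikes to leave alone, and no fifth cap. I'll hover over the first cap and measure its orientation.

```bash
cat >> h.py <<'E'
from scipy.optimize import differential_evolution
def capfit(x,y,z=24.,fn=None,rng=20):
    """fit octagon top face (centre x,y, corner angle) on wrist gradient image"""
    im,c=shot('wrist'); g=cv2.GaussianBlur(cv2.cvtColor(im,cv2.COLOR_BGR2LAB),(3,3),0).astype(np.float32)
    G=np.sqrt(sum(cv2.Sobel(g[...,k],cv2.CV_32F,1,0)**2+cv2.Sobel(g[...,k],cv2.CV_32F,0,1)**2 for k in range(3))); G=np.minimum(G,120)
    def pts(v):
        r=18/np.cos(np.pi/8); a=np.radians(v[2])+np.arange(9)*np.pi/4
        q=np.c_[v[0]+r*np.cos(a),v[1]+r*np.sin(a),np.full(9,z)]
        return np.concatenate([q[i]+(q[i+1]-q[i])*np.linspace(0,1,8)[:,None] for i in range(8)])
    def f(v):
        u=w2p(c,pts(v)).astype(np.float32)
        return -float(cv2.remap(G,u[None,:,0],u[None,:,1],cv2.INTER_LINEAR).mean())
    r=differential_evolution(f,[(x-rng,x+rng),(y-rng,y+rng),(0,45)],seed=1,maxiter=80,popsize=12)
    flat=r.x[2]+22.5
    cur=SY; opts=flat+45*np.arange(-6,7); yaw=opts[np.argmin(abs(opts-cur))]
    print('cap',r.x.round(1),'score',round(-r.fun,1),'jaw yaw',round(yaw,1))
    if fn:
        u=w2p(c,pts(r.x)); cv2.polylines(im,[u.astype(np.int32).reshape(-1,1,2)],True,(255,0,255),1)
        m=u.mean(0).astype(int); k=im[max(0,m[1]-70):m[1]+70,max(0,m[0]-90):m[0]+90]; cv2.imwrite('pics/'+fn,cv2.resize(k,None,fx=3,fy=3))
    return r.x,yaw
E
python3 -c "
from h import *
go([546,-203,130],SY)"
```

```text
at [ 506.4 -236.1  283.7] F [-0.3 -0.   0.9] gap 85.3 t 9.9 -> row [ 3.64  3.65 15.37] [-0.  -0.  -0.1]
```

play_rows(plan=[[3.6,3.6,4,0,0,0,0.3],[3.6,3.6,8,0,0,0,0.3],[3.6,3.6,12,0,0,0,0.3],[3.6,3.6,15.3,0,0,0,0.3],[3.6,3.6,15.3,0,0,0,0.3],[3.6,3.6,15.3,0,0,0,0.3]])

```text
t: 10.4
tcp_pos: [544.9, -202.4, 130.0]
ee_rot: [0.738, 0.675, -0.001, -0.002]
ft_force: [0.5, -0.5, 0.5]
finger_gap: 59.9
```

```bash
python3 -c "
from h import *
v,y=capfit(546,-203,fn='a.png'); go([v[0],v[1],23],y)"
```

```text
cap [ 544.1 -201.2   21.7] score 96.2 jaw yaw -0.8
at [ 546.5 -202.9  132.2] F [-0.4 -0.1  0.9] gap 60.0 t 10.45 -> row [ 0.14 -0.26 10.92] [ 0.1 -0.  -4.3]
```

View pics/a.png

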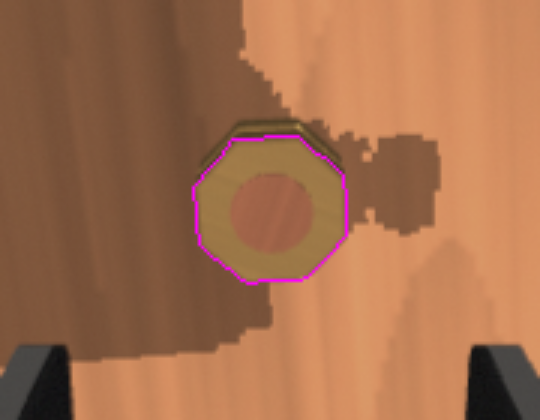

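The fitted outline sits exactly on cap A's top face, which is gripped at yaw -0.8°. I'll descend, grip and lift.

play_rows(plan=[[0.1,-0.2,4,0,0,-4.3,0.3],[0.1,-0.2,8,0,0,-4.3,0.3],[0.1,-0.2,10.8,0,0,-4.3,0.3],[0.1,-0.2,10.8,0,0,-4.3,0.3],[0.1,-0.2,10.8,0,0,-4.3,0.6],[0.1,-0.2,10.8,0,0,-4.3,0.9],[0.1,-0.2,10.8,0,0,-4.3,0.9],[0.1,-0.2,10.8,0,0,-4.3,0.9],[0.1,-0.2,10.8,0,0,-4.3,0.9],[0.1,-0.2,7,0,0,-4.3,0.9],[0.1,-0.2,3,0,0,-4.3,0.9],[0.1,-0.2,0,0,0,-4.3,0.9]])

```text
t: 11.45
tcp_pos: [546.1, -201.8, 137.4]
ee_rot: [0.712, 0.702, 0.002, 0.002]
ft_force: [1.0, -1.1, -0.8]
finger_gap: 34.3
```

```bash
python3 -c "
from h import *
go(stn(-38,-115,150),SY);go(stn(-38,-115,61),SY);go(stn(-38,-115,58),SY)"
```

```text
at [ 546.1 -201.8  137.4] F [ 1.  -1.1 -0.8] gap 34.3 t 11.45 -> row [25.33  3.61 -1.26] [0.3 0.  4.2]
at [ 546.1 -201.8  137.4] F [ 1.  -1.1 -0.8] gap 34.3 t 11.45 -> row [25.33  3.56  7.64] [0.3 0.  4.2]
at [ 546.1 -201.8  137.4] F [ 1.  -1.1 -0.8] gap 34.3 t 11.45 -> row [25.33  3.56  7.94] [0.3 0.  4.2]
```

play_rows(plan=[[4,0.6,-2,0,0,4.2,0.9],[8,1.2,-2,0,0,4.2,0.9],[12,1.8,-2,0,0,4.2,0.9],[16,2.4,-2,0,0,4.2,0.9],[20,3,-2,0,0,4.2,0.9],[24,3.5,-1,0,0,4.2,0.9],[25.5,3.5,2,0,0,4.2,0.9],[25.5,3.5,5,0,0,4.2,0.9],[25.5,3.5,7,0,0,4.2,0.9],[25.5,3.5,7.6,0,0,4.2,0.9],[25.5,3.5,7.6,0,0,4.2,0.9]])

```text
t: 12.37
tcp_pos: [585.6, 54.3, 64.3]
ee_rot: [0.737, 0.676, 0.003, 0.003]
ft_force: [-0.2, -0.1, -0.4]
finger_gap: 34.5
```

```bash
python3 -c "
from h import *
go(stn(-38,-113,60),SY)"
```

```text
at [585.6  54.3  64.3] F [-0.2 -0.1 -0.4] gap 34.5 t 12.37 -> row [-0.13  0.03  0.43] [ 0.4 -0.   0.1]
```

play_rows(plan=[[0,0,0.3,0,0,0,0.9],[0,0,0.3,0,0,0,0.9],[0,0,0.3,0,0,0,0.55],[0,0,0.3,0,0,0,0.42],[0,0,0.3,0,0,0,0.42],[0,0,-3,0,0,0,0.42],[0,0,-7,0,0,0,0.42],[-4,0,-9,0,0,0,0.3],[-8,0,-9,0,0,0,0.3],[-12,0,-9,0,0,0,0.3],[-16,0,-9,0,0,0,0.3],[-20,0,-9,0,0,0,0.3]])

```text
t: 13.37
tcp_pos: [567.5, -147.1, 154.8]
ee_rot: [0.737, 0.676, 0.003, 0.003]
ft_force: [0.6, 0.3, -0.3]
finger_gap: 59.8
```

```bash
python3 -c "
from h import *
go([568,-300,130],SY)
ims,cs=shot('scene')
for b in blob(ims,(20,120,60),(34,255,255),(60,200,330,420)): print('bench',b[0],p2w(cs,[b[0]],14)[0].round(0))
for b in blob(ims,(20,120,60),(34,255,255),(330,150,520,300)): print('station',b[0],b[1],p2w(cs,[b[0]],54)[0].round(0))
"
```

```text
at [ 567.5 -147.1  154.8] F [ 0.6  0.3 -0.3] gap 59.8 t 13.37 -> row [-15.23   1.34   2.49] [ 0.5 -0.   0.1]
bench [214.6 329.1] [ 469. -316.   14.]
bench [263.2 350.7] [ 569. -301.   14.]
bench [222.2 387.1] [ 555. -391.   14.]
station [372.7 223. ] [364 214  18  18 183] [591.  49.  54.]
```

Cap A is on the tray, so I go to cap B.

play_rows(plan=[[-4,0.5,0,0,0,0,0.3],[-8,1,0,0,0,0,0.3],[-12,1.3,1,0,0,0,0.3],[-15.2,1.3,2.5,0,0,0,0.3],[-15.2,1.3,2.5,0,0,0,0.3],[-15.2,1.3,2.5,0,0,0,0.3]])

```text
t: 13.92
tcp_pos: [562.3, -315.0, 128.5]
ee_rot: [0.742, 0.67, -0.001, 0.004]
ft_force: [0.6, 1.5, -0.1]
finger_gap: 60.0
```

```bash
python3 -c "
from h import *
v,y=capfit(568,-300,fn='b.png'); go([v[0],v[1],24],y)"
```

```text
cap [ 567.  -298.     3.2] score 89.8 jaw yaw -19.3
at [ 563.6 -312.1  129.4] F [0.2 1.2 0.4] gap 59.8 t 13.97 -> row [ 1.49  0.13 10.53] [ 0.4  0.3 13.7]
```

play_rows(plan=[[1.5,0.1,3,0,0,13.7,0.3],[1.5,0.1,6,0,0,13.7,0.3],[1.5,0.1,6,0,0,13.7,0.3],[1.5,0.1,6,0,0,13.7,0.3]])

```text
t: 14.3
tcp_pos: [566.2, -295.5, 69.0]
ee_rot: [0.814, 0.58, -0.0, 0.003]
ft_force: [0.8, 0.3, 0.4]
finger_gap: 60.0
```

```bash
python3 -c "
from h import *
print(observe()['joint_positions'],observe()['qvel'])
v,y=capfit(568,-300,fn='b2.png'); go([v[0],v[1],24],y)"
```

```text
[ 0.62547756  0.67023594 -0.3483989   1.69653861  0.29792653  0.82258642
 -0.1889997 ] [ 0.02235725 -0.0344332  -0.01364722 -0.04613159  0.00299823  0.01184129
  0.03282494]
cap [ 567.2 -298.     6.3] score 93.1 jaw yaw -16.2
at [ 567.2 -296.5   70.4] F [ 1.1 -0.6  1. ] gap 60.0 t 14.35 -> row [-0.12  0.02  4.64] [ 0.4  0.2 -2.8]
```

play_rows(plan=[[-0.1,0,2.5,0.3,0.2,-2.8,0.3],[-0.1,0,4.6,0.3,0.2,-2.8,0.3],[-0.1,0,4.6,0.3,0.2,-2.8,0.3],[-0.1,0,4.6,0.3,0.2,-2.8,0.6],[-0.1,0,4.6,0.3,0.2,-2.8,0.9],[-0.1,0,4.6,0.3,0.2,-2.8,0.9],[-0.1,0,4.6,0.3,0.2,-2.8,0.9],[-0.1,0,4.6,0.3,0.2,-2.8,0.9],[-0.1,0,1,0.3,0.2,-2.8,0.9],[-0.1,0,-3,0.3,0.2,-2.8,0.9],[-0.1,0,-7,0.3,0.2,-2.8,0.9],[-0.1,0,-7,0.3,0.2,-2.8,0.9]])

```text
t: 15.35
tcp_pos: [571.1, -298.2, 150.2]
ee_rot: [0.8, 0.6, 0.004, 0.007]
ft_force: [2.3, -0.3, -0.3]
finger_gap: 34.3
```

```bash
python3 -c "
from h import *
go(stn(38,-113,60),SY)"
```

```text
at [ 571.1 -298.2  150.2] F [ 2.3 -0.3 -0.3] gap 34.3 t 15.35 -> row [35.62 -1.08  8.94] [  0.9   0.2 -11.2]
```

play_rows(plan=[[4,-0.1,0,0.4,0.1,-5.6,0.9],[8,-0.2,0,0.9,0.2,-11.2,0.9],[12,-0.4,0,0.9,0.2,-11.2,0.9],[16,-0.5,0,0.9,0.2,-11.2,0.9],[20,-0.6,0,0.9,0.2,-11.2,0.9],[24,-0.7,0,0.9,0.2,-11.2,0.9],[28,-0.9,0,0.9,0.2,-11.2,0.9],[32,-1,0,0.9,0.2,-11.2,0.9],[35.6,-1.1,0,0.9,0.2,-11.2,0.9],[35.6,-1.1,3,0.9,0.2,-11.2,0.9],[35.6,-1.1,6,0.9,0.2,-11.2,0.9],[35.6,-1.1,8,0.9,0.2,-11.2,0.9]])

```text
t: 16.35
tcp_pos: [660.8, 47.2, 68.3]
ee_rot: [0.737, 0.676, -0.0, -0.0]
ft_force: [-0.8, -1.0, -0.9]
finger_gap: 34.7
```

```bash
python3 -c "
from h import *
go(stn(38,-113,60),SY)"
```

```text
at [660.8  47.2  68.3] F [-0.8 -1.  -0.9] gap 34.7 t 16.35 -> row [-0.09  0.08  0.83] [-0.   0.   0.1]
```

play_rows(plan=[[-0.1,0.1,0.7,0,0,0,0.9],[-0.1,0.1,0.7,0,0,0,0.9],[-0.1,0.1,0.7,0,0,0,0.55],[-0.1,0.1,0.7,0,0,0,0.42],[-0.1,0.1,0.7,0,0,0,0.42],[-0.1,0.1,-3,0,0,0,0.42],[-0.1,0.1,-7,0,0,0,0.42],[-4,0,-9,0,0,0,0.3],[-8,0,-9,0,0,0,0.3],[-12,0,-9,0,0,0,0.3],[-16,-1,-9,0,0,0,0.3],[-20,-2,-9,0,0,0,0.3]])

```text
t: 17.35
tcp_pos: [623.6, -152.5, 158.9]
ee_rot: [0.737, 0.676, 0.0, 0.0]
ft_force: [0.5, -0.3, 0.3]
finger_gap: 59.9
```

```bash
python3 -c "
from h import *
go([553,-390,130],SY)
ims,cs=shot('scene')
for b in blob(ims,(20,120,60),(34,255,255),(60,200,330,420)): print('bench',b[0],p2w(cs,[b[0]],14)[0].round(0))
for b in blob(ims,(20,120,60),(34,255,255),(330,150,520,300)): print('station',b[0],b[1],p2w(cs,[b[0]],54)[0].round(0))
"
```

```text
at [ 623.6 -152.5  158.9] F [ 0.5 -0.3  0.3] gap 59.9 t 17.35 -> row [-24.26  -5.     2.89] [0.1 0.  0.1]
bench [214.7 329. ] [ 469. -316.   14.]
bench [222.2 387.1] [ 555. -391.   14.]
station [372.9 222.6] [365 214  17  18 183] [591.  50.  54.]
station [402.3 240.2] [393 231  19  19 200] [665.  39.  54.]
```

play_rows(plan=[[-4,-1,0,0,0,0,0.3],[-8,-2,0,0,0,0,0.3],[-12,-3,0,0,0,0,0.3],[-16,-4,1,0,0,0,0.3],[-20,-4.5,2,0,0,0,0.3],[-23,-5,2.9,0,0,0,0.3],[-24.2,-5,2.9,0,0,0,0.3],[-24.2,-5,2.9,0,0,0,0.3],[-24.2,-5,2.9,0,0,0,0.3],[-24.2,-5,2.9,0,0,0,0.3]])

```text
t: 18.23
tcp_pos: [547.7, -399.4, 131.4]
ee_rot: [0.74, 0.673, -0.003, 0.002]
ft_force: [0.4, 0.2, -0.0]
finger_gap: 60.0
```

```bash
python3 -c "
from h import *
v,y=capfit(554,-390,fn='d.png'); go([v[0],v[1],24],y)"
```

```text
cap [ 552.7 -388.5    7.4] score 93.1 jaw yaw -15.1
at [ 547.9 -398.9  131.5] F [0.6 1.4 0.4] gap 59.8 t 18.28 -> row [ 1.15  0.39 10.75] [-0.   0.4  9.7]
```

play_rows(plan=[[1.1,0.4,3,0,0.4,9.7,0.3],[1.1,0.4,6,0,0.4,9.7,0.3],[1.1,0.4,6,0,0.4,9.7,0.3],[1.1,0.4,6,0,0.4,9.7,0.3]])

```text
t: 18.62
tcp_pos: [552.5, -386.9, 70.8]
ee_rot: [0.793, 0.61, -0.001, -0.002]
ft_force: [0.1, 0.4, 0.2]
finger_gap: 60.0
```

```bash
python3 -c "
from h import *
v,y=capfit(553,-389,fn='d2.png'); go([v[0],v[1],24],y)"
```

```text
cap [ 552.6 -388.4    7.7] score 93.7 jaw yaw -14.8
at [ 553.5 -387.9   72.4] F [ 0.3 -0.5  1.3] gap 59.7 t 18.67 -> row [-0.07 -0.07  4.84] [-0.   0.  -0.1]
```

play_rows(plan=[[-0.1,-0.1,2.5,0,0,0,0.3],[-0.1,-0.1,4.7,0,0,0,0.3],[-0.1,-0.1,4.7,0,0,0,0.3],[-0.1,-0.1,4.7,0,0,0,0.6],[-0.1,-0.1,4.7,0,0,0,0.9],[-0.1,-0.1,4.7,0,0,0,0.9],[-0.1,-0.1,4.7,0,0,0,0.9],[-0.1,-0.1,4.7,0,0,0,0.9],[-0.1,-0.1,1,0,0,0,0.9],[-0.1,-0.1,-3,0,0,0,0.9],[-0.1,-0.1,-7,0,0,0,0.9],[-0.1,-0.1,-8,0,0,0,0.9]])

```text
t: 19.67
tcp_pos: [555.6, -390.0, 160.9]
ee_rot: [0.793, 0.61, 0.002, 0.005]
ft_force: [2.1, -0.7, 0.0]
finger_gap: 34.2
```

```bash
python3 -c "
from h import *
go(stn(38,-25,60),SY)"
```

```text
at [ 555.6 -390.   160.9] F [ 2.1 -0.7  0. ] gap 34.2 t 19.67 -> row [53.58 -2.57  9.92] [ 0.6  0.2 -9.8]
```

play_rows(plan=[[4,-0.2,0,0,0,-5,0.9],[8,-0.4,0,0.6,0,-9.8,0.9],[12,-0.6,0,0.6,0.2,-9.8,0.9],[16,-0.8,0,0.6,0.2,-9.8,0.9],[20,-1,0,0.6,0.2,-9.8,0.9],[24,-1.2,0,0.6,0.2,-9.8,0.9],[28,-1.4,0,0.6,0.2,-9.8,0.9],[32,-1.6,0,0.6,0.2,-9.8,0.9],[36,-1.8,0,0.6,0.2,-9.8,0.9],[40,-2,0,0.6,0.2,-9.8,0.9],[44,-2.2,0,0.6,0.2,-9.8,0.9],[48,-2.4,0,0.6,0.2,-9.8,0.9]])

```text
t: 20.67
tcp_pos: [656.2, 82.1, 160.7]
ee_rot: [0.738, 0.675, 0.0, 0.0]
ft_force: [0.0, -0.4, -0.4]
finger_gap: 34.1
```

```bash
python3 -c "
from h import *
go(stn(38,-25,60),SY)"
```

```text
at [656.2  82.1 160.7] F [ 0.  -0.4 -0.4] gap 34.1 t 20.67 -> row [ 5.28  0.83 10.07] [ 0.1 -0.  -0. ]
```

play_rows(plan=[[3,0.5,0,0,0,0,0.9],[5.3,0.8,2,0,0,0,0.9],[5.3,0.8,5,0,0,0,0.9],[5.3,0.8,8,0,0,0,0.9],[5.3,0.8,9.9,0,0,0,0.9],[5.3,0.8,9.9,0,0,0,0.9],[5.3,0.8,9.9,0,0,0,0.9],[5.3,0.8,9.9,0,0,0,0.55],[5.3,0.8,9.9,0,0,0,0.42],[5.3,0.8,9.9,0,0,0,0.42],[5.3,0.8,6,0,0,0,0.42],[5.3,0.8,1,0,0,0,0.42]])

```text
t: 21.67
tcp_pos: [667.0, 133.2, 140.6]
ee_rot: [0.738, 0.675, -0.002, -0.001]
ft_force: [1.2, -0.0, 0.9]
finger_gap: 49.6
```

```bash
python3 -c "
from h import *
go([468,-315,150],SY)
ims,cs=shot('scene','s5.png')
for b in blob(ims,(20,120,60),(34,255,255),(60,200,330,420)): print('bench',b[0],p2w(cs,[b[0]],14)[0].round(0))
for b in blob(ims,(20,120,60),(34,255,255),(330,150,520,300)): print('station',b[0],b[1],p2w(cs,[b[0]],54)[0].round(0))
"
```

```text
at [667.  133.2 140.6] F [ 1.2 -0.   0.9] gap 49.6 t 21.67 -> row [-46.41 -15.86  -0.77] [-0.3  0.1 -0. ]
bench [214.7 329.2] [ 470. -316.   14.]
station [423.3 218.1] [415 208  18  18 129] [673. 123.  54.]
station [372.9 223.1] [365 214  17  18 170] [591.  49.  54.]
station [402.3 240.1] [394 231  18  19 199] [665.  40.  54.]
```

play_rows(plan=[[-2,-0.7,-2,0,0,0,0.4],[-6,-2,-3,0,0,0,0.3],[-10,-3.4,-3,0,0,0,0.3],[-14,-4.8,-3,0,0,0,0.3],[-18,-6.2,-3,0,0,0,0.3],[-22,-7.6,-3,0,0,0,0.3],[-26,-9,-3,0,0,0,0.3],[-30,-10.4,-3,0,0,0,0.3],[-34,-11.8,-3,0,0,0,0.3],[-38,-13.2,-3,0,0,0,0.3],[-42,-14.6,-2,0,0,0,0.3],[-46,-15.8,-1,0,0,0,0.3]])

```text
t: 22.72
tcp_pos: [476.7, -301.6, 162.4]
ee_rot: [0.738, 0.675, 0.005, 0.004]
ft_force: [1.2, -0.5, 0.5]
finger_gap: 59.6
```

```bash
python3 -c "
from h import *
v,y=capfit(468,-315,fn='c.png',rng=25); go([v[0],v[1],70],y)"
```

```text
cap [ 467.4 -312.9   22. ] score 102.2 jaw yaw -0.5
at [ 471.  -311.1  159.5] F [-5.  -8.5 -1.9] gap 59.6 t 22.77 -> row [-0.19 -0.4   8.95] [ 0.3  0.1 -5.2]
```

play_rows(plan=[[-0.2,-0.4,3,0,0,-5.2,0.3],[-0.2,-0.4,6,0,0,-5.2,0.3],[-0.2,-0.4,9,0,0,-5.2,0.3],[-0.2,-0.4,9,0,0,-5.2,0.3],[-0.2,-0.4,9,0,0,-5.2,0.3]])

```text
t: 23.18
tcp_pos: [466.8, -312.3, 69.0]
ee_rot: [0.71, 0.704, 0.001, 0.002]
ft_force: [0.9, -0.0, 1.0]
finger_gap: 59.8
```

```bash
python3 -c "
from h import *
v,y=capfit(468,-315,fn='c2.png',rng=25); go([v[0],v[1],24],y)"
```

```text
cap [ 467.4 -312.8   23.8] score 98.2 jaw yaw 1.3
at [ 468.  -312.6   70.4] F [ 0.4 -0.2 -0.1] gap 59.8 t 23.23 -> row [-0.   -0.09  4.64] [ 0.4  0.1 -1.8]
```

play_rows(plan=[[0,-0.1,2.5,0.3,0,-1.8,0.3],[0,-0.1,4.5,0.3,0,-1.8,0.3],[0,-0.1,4.5,0.3,0,-1.8,0.3],[0,-0.1,4.5,0.3,0,-1.8,0.6],[0,-0.1,4.5,0.3,0,-1.8,0.9],[0,-0.1,4.5,0.3,0,-1.8,0.9],[0,-0.1,4.5,0.3,0,-1.8,0.9],[0,-0.1,4.5,0.3,0,-1.8,0.9],[0,-0.1,1,0.3,0,-1.8,0.9],[0,-0.1,-3,0.3,0,-1.8,0.9],[0,-0.1,-7,0.3,0,-1.8,0.9],[0,-0.1,-8,0.3,0,-1.8,0.9]])

```text
t: 24.23
tcp_pos: [469.9, -313.4, 158.3]
ee_rot: [0.699, 0.715, 0.001, 0.006]
ft_force: [2.0, -0.6, -2.1]
finger_gap: 34.4
```

```bash
python3 -c "
from h import *
go(stn(-38,-25,60),SY)"
```

```text
at [ 469.9 -313.4  158.3] F [ 2.  -0.6 -2.1] gap 34.4 t 24.23 -> row [45.17 13.36  9.61] [0.6 0.4 6.4]
```

play_rows(plan=[[4,1.2,0,0,0,3,0.9],[8,2.4,0,0.6,0.4,6.4,0.9],[12,3.6,0,0.6,0.4,6.4,0.9],[16,4.8,0,0.6,0.4,6.4,0.9],[20,6,0,0.6,0.4,6.4,0.9],[24,7.2,0,0.6,0.4,6.4,0.9],[27.5,8.4,0,0.6,0.4,6.4,0.9],[31,9.6,0,0.6,0.4,6.4,0.9],[34.5,10.8,0,0.6,0.4,6.4,0.9],[38,12,0,0.6,0.4,6.4,0.9],[41,13,0,0.6,0.4,6.4,0.9],[42,13.3,0,0.6,0.4,6.4,0.9]])

```text
t: 25.23
tcp_pos: [593.6, 116.5, 158.2]
ee_rot: [0.735, 0.678, 0.002, -0.001]
ft_force: [-0.5, 1.1, -0.9]
finger_gap: 34.6
```

```bash
python3 -c "
from h import *
go(stn(-38,-25,60),SY)"
```

```text
at [593.6 116.5 158.2] F [-0.5  1.1 -0.9] gap 34.6 t 25.23 -> row [ 2.36 -0.22  9.83] [ 0.1 -0.2  0.3]
```

play_rows(plan=[[2,-0.2,1,0,0,0.3,0.9],[2.4,-0.2,4,0,0,0.3,0.9],[2.4,-0.2,7,0,0,0.3,0.9],[2.4,-0.2,9.7,0,0,0.3,0.9],[2.4,-0.2,9.7,0,0,0.3,0.9],[2.4,-0.2,9.7,0,0,0.3,0.9],[2.4,-0.2,9.7,0,0,0.3,0.55],[2.4,-0.2,9.7,0,0,0.3,0.42],[2.4,-0.2,9.7,0,0,0.3,0.42],[2.4,-0.2,6,0,0,0.3,0.42],[2.4,-0.2,2,0,0,0.3,0.4],[1,0,-4,0,0,0.3,0.4]])

```text
t: 26.23
tcp_pos: [593.1, 133.0, 180.4]
ee_rot: [0.736, 0.677, 0.002, -0.002]
ft_force: [1.0, 0.2, 0.0]
finger_gap: 51.4
```

play_rows(plan=[[-4,0.8,-2,0,0,0,0.3],[-8,1.6,-3,0,0,0,0.3],[-12,2.4,-3,0,0,0,0.3],[-16,2.4,-3,0,0,0,0.3],[-20,2.4,-3,0,0,0,0.3],[-20,2.4,-3,0,0,0,0.3]])

```text
t: 26.73
tcp_pos: [599.1, -80.2, 209.3]
ee_rot: [0.74, 0.672, 0.0, 0.0]
ft_force: [0.4, -1.6, -1.2]
finger_gap: 59.3
```

Run:
```python
from h import *
go(stn(0,-225,68),SY)
im,c=shot('wrist'); ims,cs=shot('scene')
for p in [(0,-225,88),(-85,-150,46),(85,-150,46),(85,10,46),(-85,10,46)]:
    u=w2p(c,stn(*p))[0]; cv2.drawMarker(im,tuple(int(k) for k in u),(255,0,255),0,12,1)
cv2.imwrite('pics/w6.png',np.hstack([cv2.resize(im,(480,360)),cv2.resize(ims[80:350,280:520],(320,360))]))
for b in blob(ims,(20,120,60),(34,255,255),(60,200,330,420)): print('bench',b[0],p2w(cs,[b[0]],14)[0].round(0))
```

```text
at [599.1 -80.2 209.3] F [ 0.4 -1.6 -1.2] gap 59.3 t 26.73 -> row [ 1.97  1.28 14.13] [ 0.   0.  -0.5]
```

View pics/w6.png

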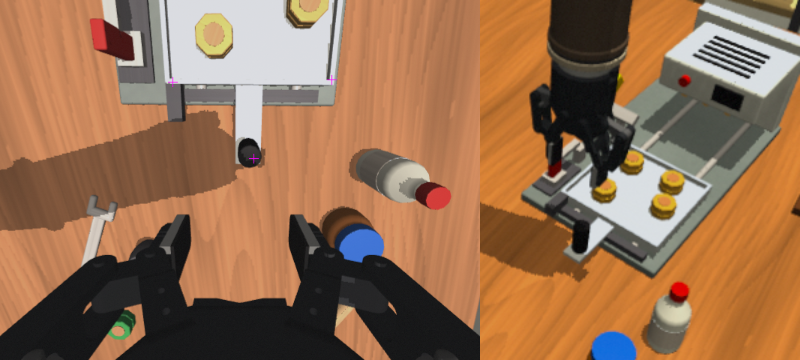

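All four caps lie apart on the tray and the bench is clear of brass. The knob top at (250,152) is slightly up and left of its prediction at (254,158). I'll grip the knob and push the tray home.

play_rows(plan=[[1.5,0.6,3,0,0,-0.5,0.3],[2.3,0.9,6,0,0,-0.5,0.3],[2.3,0.9,9,0,0,-0.5,0.3],[2.3,0.9,12,0,0,-0.5,0.35],[2.3,0.9,13.8,0,0,-0.5,0.4],[2.3,0.9,13.8,0,0,-0.5,0.4],[2.3,0.9,13.8,0,0,-0.5,0.7],[2.3,0.9,13.8,0,0,-0.5,1],[2.3,0.9,13.8,0,0,-0.5,1],[2.3,0.9,13.8,0,0,-0.5,1],[2.3,0.9,13.8,0,0,-0.5,1]])

```text
t: 27.75
tcp_pos: [612.2, -47.7, 73.8]
ee_rot: [0.735, 0.678, 0.004, -0.0]
ft_force: [-0.6, 0.8, 7.6]
finger_gap: 21.7
```

```bash
python3 -c "
from h import *
go([633.9,160.8,72],SY)"
```

```text
at [612.2 -47.7  73.8] F [-0.6  0.8  7.6] gap 21.7 t 27.75 -> row [20.95  0.49  0.3 ] [ 0.3 -0.3  0.4]
```

play_rows(plan=[[0,0,0,0,0,0,0.6],[0,0,0,0,0,0,0.4],[0,0,0,0,0,0,0.4],[-0.6,0,0,0.2,-0.2,0.4,0.4],[-0.9,0,0,0.2,-0.2,0.4,0.4],[-0.9,0,0,0.2,-0.2,0.4,0.4],[-0.9,0,0,0.2,-0.2,0.4,0.8],[-0.9,0,0,0.2,-0.2,0.4,1],[-0.9,0,0,0.2,-0.2,0.4,1],[-0.9,0,0,0.2,-0.2,0.4,1],[-0.9,0,0,0.2,-0.2,0.4,1]])

```text
t: 28.67
tcp_pos: [611.5, -56.7, 73.8]
ee_rot: [0.737, 0.676, 0.001, -0.0]
ft_force: [-0.6, -0.3, 3.6]
finger_gap: 22.4
```

```bash
python3 -c "
from h import *
go([633.9,160.8,72],SY)"
```

```text
at [611.5 -56.7  73.8] F [-0.6 -0.3  3.6] gap 22.4 t 28.67 -> row [21.86  0.34  0.23] [ 0.1 -0.1  0. ]
```

play_rows(plan=[[0.8,0,0,0,0,0,1],[2.2,0,0,0,0,0,1],[4,0.1,0,0,0,0,1],[6,0.1,0,0,0,0,1],[8,0.1,0,0,0,0,1],[10,0.2,0,0,0,0,1],[12,0.2,0,0,0,0,1],[14,0.2,0,0,0,0,1],[16,0.2,0,0,0,0,1],[17.6,0.3,0,0,0,0,1],[18.8,0.3,0,0,0,0,1],[19.5,0.3,0,0,0,0,1]])

```text
t: 29.67
tcp_pos: [631.9, 138.9, 73.9]
ee_rot: [0.737, 0.676, 0.002, -0.0]
ft_force: [4.5, -2.9, -3.7]
finger_gap: 22.5
```

```bash
python3 -c "
from h import *
go([633.9,160.8,72],SY)"
```

```text
at [631.9 138.9  73.9] F [ 4.5 -2.9 -3.7] gap 22.5 t 29.67 -> row [2.2  0.01 0.2 ] [ 0.1 -0.2  0.1]
```

play_rows(plan=[[0.8,0,0,0,0,0,1],[1.5,0,0,0,0,0,1],[2.1,0,0,0,0,0,1],[2.5,0,0,0,0,0,1],[2.7,0,0,0,0,0,1],[2.7,0,0,0,0,0,1],[2.7,0,0,0,0,0,1],[2.7,0,0,0,0,0,1]])

```text
t: 30.33
tcp_pos: [634.2, 160.3, 73.8]
ee_rot: [0.738, 0.675, -0.001, 0.002]
ft_force: [-1.4, -14.7, 4.7]
finger_gap: 22.3
```

The tray is home against its stop, reading the same position as before the pull. I'll release it and return to the latch.

play_rows(plan=[[0,0,0,0,0,0,0.6],[0,0,0,0,0,0,0.35],[0,0,0,0,0,0,0.3],[0,0,-4,0,0,0,0.3],[0,0,-8,0,0,0,0.3],[0,0,-12,0,0,0,0.3],[0,0,-14,0,0,0,0.3],[0,-4,-14,0,0,0,0.4],[0,-8,-14,0,0,0,0.4],[0,-12,-14,0,0,0,0.4],[0,-13,-14,0,0,0,0.4],[0,-13,-14,0,0,0,0.4]])

```text
t: 31.33
tcp_pos: [501.2, 174.3, 214.4]
ee_rot: [0.737, 0.676, -0.002, 0.001]
ft_force: [-0.1, -0.1, -0.1]
finger_gap: 51.1
```

Run:
```python
from h import *
go([510.1,224.1,129.3],SY)
im,c=shot('wrist'); ims,cs=shot('side')
u=w2p(c,stn(-130,-5+54,129))[0]; cv2.drawMarker(im,tuple(int(k) for k in u),(255,0,255),0,12,1)
cv2.imwrite('pics/w7.png',np.hstack([cv2.resize(im,(480,360)),cv2.resize(ims[220:460,180:400],(320,360))]))
```

```text
at [501.2 174.3 214.4] F [-0.1 -0.1 -0.1] gap 51.1 t 31.33 -> row [5.08 0.46 8.49] [0.  0.2 0.2]
```

View pics/w7.png

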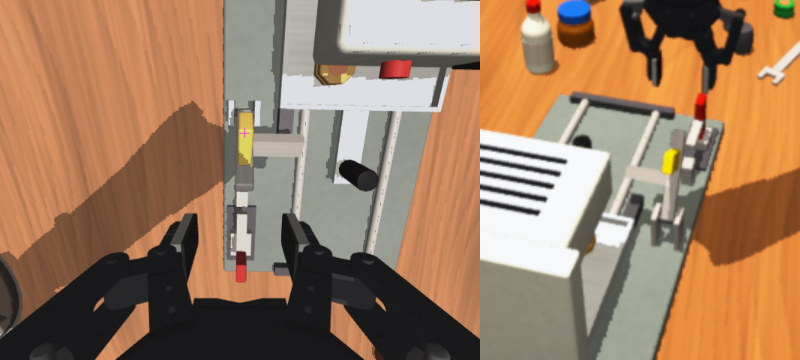

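The latch is still up with the marker on its fin, and the tray is home with a cap visible under the hood's edge.

play_rows(plan=[[3,0.4,0,0,0,0,0.4],[5,0.4,0,0,0,0,0.4],[5.1,0.4,3,0,0,0,0.4],[5.1,0.4,6,0,0,0,0.4],[5.1,0.4,8.3,0,0,0,0.4],[5.1,0.4,8.3,0,0,0,0.4],[5.1,0.4,8.3,0,0,0,0.7],[5.1,0.4,8.3,0,0,0,1],[5.1,0.4,8.3,0,0,0,1],[5.1,0.4,8.3,0,0,0,1],[5.1,0.4,8.3,0,0,0,1]])

```text
t: 32.35
tcp_pos: [510.9, 224.4, 132.6]
ee_rot: [0.737, 0.675, -0.002, 0.001]
ft_force: [-14.4, 0.9, 10.3]
finger_gap: 11.1
```

```bash
python3 -c "
from h import *
go([503.6,162.1,79.9],SY)"
```

```text
at [510.9 224.4 132.6] F [-14.4   0.9  10.3] gap 11.1 t 32.35 -> row [-6.25 -0.17  5.3 ] [-0.1  0.2  0. ]
```

play_rows(plan=[[-1.1,-0.1,0.3,0,0,0,1],[-2.2,-0.1,0.7,0,0,0,1],[-3.3,-0.1,1.2,0,0,0,1],[-4.2,-0.1,2,0,0,0,1],[-5,-0.1,2.8,0,0,0,1],[-5.7,-0.1,3.8,0,0,0,1],[-6.2,-0.1,4.8,0,0,0,1],[-6.3,-0.1,5.3,0,0,0,1],[-6.3,-0.1,5.5,0,0,0,1],[-6.3,-0.1,5.5,0,0,0,1],[-6.3,-0.1,5.5,0,0,0,1]])

```text
t: 33.27
tcp_pos: [504.2, 160.6, 81.3]
ee_rot: [0.738, 0.675, -0.002, 0.002]
ft_force: [-13.8, -8.3, 33.9]
finger_gap: 11.2
```

```bash
python3 -c "
from h import *
go([503.6,162.1,79.9],SY)"
```

```text
at [504.2 160.6  81.3] F [-13.8  -8.3  33.9] gap 11.2 t 33.27 -> row [ 0.14 -0.07  0.14] [-0.   0.3 -0.1]
```

play_rows(plan=[[0,0,-0.2,0,0,0,0.6],[0,0,-0.2,0,0,0,0.4],[0,0,-0.2,0,0,0,0.4],[0,0,-3,0,0,0,0.4],[0,0,-7,0,0,0,0.4],[-4,0,-8,0,0,0,0.4],[-8,0,-8,0,0,0,0.4],[-10.5,0,-8,0,0,0,0.4],[-10.5,0,-8,0,0,0,0.4],[-10.5,0,-8,0,0,0,0.4]])

```text
t: 34.1
tcp_pos: [495.3, 54.8, 162.2]
ee_rot: [0.739, 0.673, -0.002, 0.002]
ft_force: [-0.5, 0.8, -0.2]
finger_gap: 51.1
```

Run:
```python
from h import *
go([493.5,56.5,80],SY)
im,c=shot('wrist','w8.png'); ims,cs=shot('side')
print(blob(ims,(22,160,100),(34,255,255),(310,280,345,350)),'was 318.1 327.3, 24x8 150')
print(blob(im,(22,120,100),(34,255,255)),w2p(c,[stn(-130,-12,95),stn(-130,-117,95)]),blob(im,(0,160,80),(6,255,255)))
```

```text
at [495.3  54.8 162.2] F [-0.5  0.8 -0.2] gap 51.1 t 34.1 -> row [ 0.2  -0.2   8.22] [ 0.   0.4 -0.3]
[(array([318.3, 327.2]), array([315, 316,   9,  24, 165], dtype=int32))] was 318.1 327.3, 24x8 150
[(array([315.9,  63.8]), array([ 305,   39,   23,   51, 1142], dtype=int32))] [[317.38073179  67.42709775]
 [318.61891094 258.35413431]] [(array([314.5, 253.9]), array([306, 235,  18,  38, 658], dtype=int32))]
```

The latch blob is back at its original down position to within 0.2 px. I'll close the tab now.

play_rows(plan=[[0.2,-0.2,4,0,0.3,-0.3,0.4],[0.2,-0.2,7,0,0.3,-0.3,0.4],[0.2,-0.2,8.1,0,0.3,-0.3,0.4],[0.2,-0.2,8.1,0,0.3,-0.3,0.4],[0.2,-0.2,8.1,0,0.3,-0.3,0.7],[0.2,-0.2,8.1,0,0.3,-0.3,1],[0.2,-0.2,8.1,0,0.3,-0.3,1],[0.2,-0.2,8.1,0,0.3,-0.3,1],[0.2,-0.2,8.1,0,0.3,-0.3,1],[0.2,-0.2,8.1,0,0.3,-0.3,1]])

```text
t: 35.03
tcp_pos: [493.3, 60.0, 82.8]
ee_rot: [0.736, 0.677, 0.001, 0.0]
ft_force: [-6.7, 1.7, 10.3]
finger_gap: 11.2
```

play_rows(plan=[[0.6,0,0,0,0,0,1],[1.2,0,0,0,0,0,1],[1.8,0,0,0,0,0,1],[2.2,0,0,0,0,0,1],[2.6,0,0,0,0,0,1],[2.7,0,0,0,0,0,1],[2.7,0,0,0,0,0,1],[2.7,0,0,0,0,0,1]])

```text
t: 35.7
tcp_pos: [495.5, 82.6, 82.8]
ee_rot: [0.737, 0.676, -0.002, 0.002]
ft_force: [-0.2, -16.2, -0.1]
finger_gap: 11.1
```

play_rows(plan=[[0,0,0,0,0,0,0.6],[0,0,0,0,0,0,0.4],[0,0,0,0,0,0,0.3],[0,0,-4,0,0,0,0.3],[0,0,-8,0,0,0,0.3],[0,0,-12,0,0,0,0.3],[-3,0,-14,0,0,0,0.3],[-6,0,-15,0,0,0,0.3],[-10,0,-15,0,0,0,0.3],[-10,0,-15,0,0,0,0.3],[-10,0,-15,0,0,0,0.3]])

```text
t: 36.62
tcp_pos: [487.0, -17.9, 233.9]
ee_rot: [0.738, 0.674, -0.002, 0.002]
ft_force: [-0.1, 0.9, 0.6]
finger_gap: 59.8
```

Run:
```python
from h import *
print(observe()['ft_force'],observe()['tcp_pos'])
im,c=shot('scene'); ims,cs=shot('side'); a=cv2.imread('pics/scene0.png')
print(blob(ims,(22,160,100),(34,255,255),(310,280,345,350)),blob(ims,(0,160,80),(6,255,255),(310,280,345,350)),'was yel 318.1 327.3 red 328.7 296.8')
print(blob(im,(0,160,80),(6,255,255),(320,140,400,230)),'was 343 184.9')
k=(slice(70,350),slice(60,520))
cv2.imwrite('pics/fin.png',np.hstack([cv2.resize(im[60:400,150:530],(480,430)),cv2.resize(ims[220:435,180:340],(320,430))]))
```

```text
[-0.05813835  0.87379288  0.62895355] [486.96661215 -17.85316179 233.87901554]
[(array([318.3, 327.5]), array([315, 316,   8,  24, 159], dtype=int32))] [(array([328.5, 296.9]), array([325, 289,   8,  18, 103], dtype=int32))] was yel 318.1 327.3 red 328.7 296.8
[(array([342.9, 191.9]), array([338, 182,  10,  26, 118], dtype=int32))] was 343 184.9
```

View pics/fin.png

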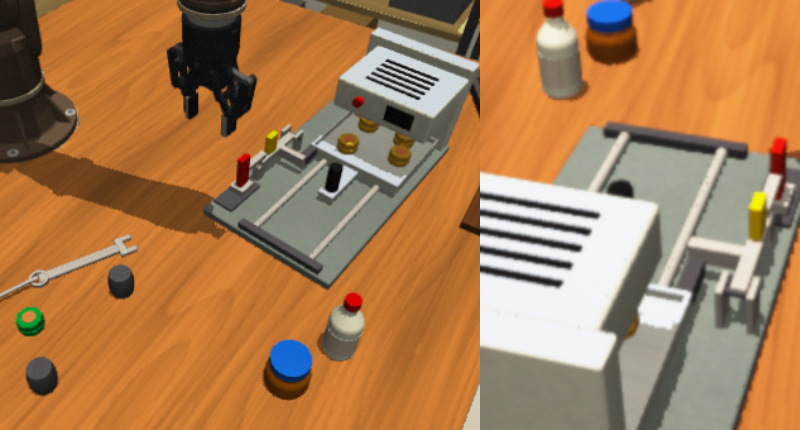

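The final view shows four caps flat on the tray under the hood, with the tray home, the latch down and the red tab locked. The bystanders in view look to be in place.

```bash
python3 -c "
from h import *
print(hand_in())"
```

```text
the job is handed in; nothing more can be done
None
```

The job is finished and handed in at about 36.6 s. I released the tab and latch, drew the tray out to its stop and set all four brass caps that were present on it, apart from each other. I then pushed the tray home, lowered the latch and slid the red tab back over it.

**Last checks:**
- **Latch and tab:** in the side image, the yellow and red fins are within 0.3 px of their locked starting positions. In the scene image the red fin's top edge starts at the same row and columns. Its blob there came out larger and its centre 7 px lower, which I put down to changed shadow and did not look into.
- **Tray:** the push home ended against the stop, with the knob grip within 1 mm of where it was before the pull.
- **Caps:** all four stand flat and apart on the tray under the hood.
- **Bystanders:** the drums, bottle, jar, spanner and the one green look-alike in the last picture look where they were. I judged this by eye and did not measure it. The mallet, the screwdriver and the other look-alike were outside that crop.
- **Robot:** the gripper ended clear of everything with almost no force on the wrist.

**Mended on the way:** my first grip on the knob for the push home was about 9 mm off centre, so I let go and gripped it again.

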